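Catch laptop chargers from a gravity dispenser in a tote

TASK

Fetch the three laptop chargers out of the gravity dispenser: pull its yellow shut-off tab right out so that they run down to the spring gate, then take the blue tote by its handle, push it square in under the mouth against the black paddle and hold it there until all three chargers have slid into it. Draw the tote back so that the gate springs shut, slide it to the middle of the green mat and let go of it standing flat with the chargers in it; last, push the shut-off home again for the refill. Let no charger fall on the bench, do not tip the tote, and leave the other things on the bench where they are.

Things in the scene. Friction and masses are not known exactly. Their poses are not given: they have to be found in the camera images.
- dispenser: Grey sheet-metal gravity-feed charger dispenser, fixed. Origin on the bench straight below its lip, z up; mouth faces its -x. Its open-topped slippery chute (360 mm long, 56 wide inside, walls 42 high) rises at 0.50 rad towards its +x. Legs stand from x = 125 mm on, the space below the mouth is free; its far end, 340 mm from the origin, is 360 mm high.
- lip (a point): Middle of the lip, the lower edge of the chute floor, 150 mm above the bench. Axes as the dispenser's. Once nothing stops them the chargers shoot off it towards -x and land up to 150 mm in front of it.
- shutoff (a joint): Position in m of the shut-off blade that crosses the chute 100 mm up the slope from the lip and holds the chargers back: 0 pushed in, 0.07 fully out. Slides level along the dispenser's +y, stays where it is left, takes 2 to 4 N. The chute is free when it is out by more than 55 mm.
- shutoff_tab (a point): Grip point on the blade's upright yellow tab, 10 mm thick (dispenser's y), 40 wide (its x); tab top 18 mm above this point, foot 42 below; a thin bar runs from the foot to the chute, its top 36 below. Moves with the blade. When shut it is 90 mm from the chute's centre line, with 49 mm free between tab and chute wall. Axes as the dispenser's.
- gate (a joint): Angle in rad of the spring gate at the lip: 0 shut (a steel kerb stands 18 mm up in front of the chute floor), stop at 0.5. Pushing the paddle towards the dispenser's +x swings the kerb down; chargers run out from about 0.32. Takes about 4 N to start and 8 N at the stop; springs back to 0 when let go.
- paddle (a point): Middle of the front face of the gate's black push paddle, 62 wide, 50 high, hanging below the chute: at rest 12 mm behind the lip (towards +x), its centre 62 mm and its lower edge 37 mm above the bench. Swings with the gate.
- tote: Blue open-topped tote, 220 (its x) x 160 (its y) x 65 mm high, walls 4 mm, 0.3 kg. Origin at the centre of its underside, z up. Handle on its -x end; the plain +x end meets the paddle. Slides easily on the bench and over the flush mat. With the plain end square to the mouth and 58 mm behind the lip (tote origin 52 mm in front of it) the gate is nearly at its stop.
- tote_handle (a point): Middle of the tote's grey handle bar: round, 14 mm thick, 90 mm long along the tote's y, 155 mm from the tote's origin towards its -x, 45 mm above the bench, 38 mm free between bar and end wall. Axes as the tote's.
- mat: Green bench mat, 280 mm (its x) x 340 mm (its y), 1 mm thick and flush, fixed. Origin at its centre.
- charger1_mid (a point): Centre of charger 1: a white block 70 x 44 x 28 mm, about 0.12 kg, lying in the chute with its 70 mm length along the slope; at the start the three lie nose to tail just above the shut-off blade, 1 lowest.
- charger2_mid (a point): Centre of charger 2: a white block 70 x 44 x 28 mm, about 0.12 kg, lying in the chute with its 70 mm length along the slope; at the start the three lie nose to tail just above the shut-off blade, 1 lowest.
- charger3_mid (a point): Centre of charger 3: a white block 70 x 44 x 28 mm, about 0.12 kg, lying in the chute with its 70 mm length along the slope; at the start the three lie nose to tail just above the shut-off blade, 1 lowest.
- mouse: Bystander: a grey computer mouse, 105 x 60 x 32 mm. Origin at the centre of its underside.
- solder_reel: Bystander: a white solder reel standing on its flange, 66 across x 50 high mm. Origin at the centre of its underside.
- multimeter: Bystander: a yellow multimeter with a black face lying flat, 150 x 75 x 40 mm. Origin at the centre of its underside.
- alcohol: Bystander: a white bottle with a red cap, 60 across x 150 high mm. Origin at the centre of its underside.
- fan_module: Bystander: a black laptop fan with a copper fin block lying flat, 105 x 75 x 15 mm. Origin at the centre of its underside.
- screwdriver: Bystander: a red-handled screwdriver lying flat, length 180 mm. Origin at the centre of its underside.
- disk_drive: Bystander: an aluminium disk drive lying flat, 100 x 70 x 10 mm. Origin at the centre of its underside.
Not all that is in view belongs to the job. What is shaped like the part that bears charger1_mid but brown or red is not meant.

How it is judged:
By the outcome, as a careful person would: the job done as asked, in the order asked, and still so for the second after the job is handed in, with the robot touching nothing.
It also fails if it takes over 70 s, if anything falls off the work surface, if the arm or the gripper's body presses on something with over 40 N, if the wrist force passes 120 N, or if a joint passes its speed limit or range.

ROBOT

A 7-joint arm with a two-finger parallel gripper is mounted at the origin on the work surface. World frame = base frame: x ahead of the robot, y to its left, z up, the work surface at z = 0. Lengths are in m, angles in rad, forces in N, time in s.
With the tool pointing down it reaches from about 0.425 to 0.8 m from the base axis. Payload 8.3 kg.
Tool frame: the origin (TCP) lies at the very end of the fingers, on their centre line; the grasp point (between the pads) lies 19 mm behind it; x points along the fingers, z is the direction in which the jaws open and shut, and the axes are right-handed (so a half turn about x gives the same grasp; the last joint's range is limited). The gripper opens to 85 mm and grips with 20 to 120 N. Pads are 22 mm wide; open, the fingers measure 114 mm over their backs; the gripper's body (76 mm by 85 mm) begins 54 mm behind the grasp point. The pads swing forward as they close: fully open they stand 13 mm farther back than shut.
Start: joints at [-1.307, 0.383, 0.016, 1.37, -0.006, 1.388, -0.046], TCP at [0.201, 0.592, 0.231] pointing down, gripper open.
Joint ranges: [-2.95, 2.95], [-0.25, 2.06], [-1.52, 1.56], [0.18, 2.33], [-1.44, 4.58], [0.02, 2.06], [-3.01, 3.01]. Speed limits (rad/s): [2.39, 2.39, 3.01, 3.01, 3.14, 3.14, 3.14].

INTERFACE

Orientations are given as a unit quaternion [x, y, z, w].
In Python, from cell import manip, claw, planner, sensors, optics, hand_in gives the robot as it stands. Calls block until the motion is done:
- manip.move_ptp(position, orientation): joint-space move of the TCP to a pose.
- manip.move_linear(position, attitude=None, rate=0.15): straight line of the TCP; attitude=None keeps the orientation; rate is the mean speed in m/s.
- manip.set_joints(angles): joint-space move.
- claw.grip(opening): opening from 0.0 (shut) to 1.0 (fully open); the grip force is fixed at half the most; returns when the fingers have stopped.
- manip.sleep(seconds).
- planner.ik(position, orientation): joint angles nearest the present ones, or None.
- sensors.sense(): the state.
- optics.get_image(name): name is "side" or "top"; returns the picture (480x640x3 uint8, red, green, blue); there is no depth.
- optics.calibration(name): a dict with "fx", "fy", "cx", "cy" (pixels), "R" (3x3) and "t" (3): a world point X has camera coordinates R X + t. Camera axes: x right, y down, z forward; pixel columns grow to the right and rows downward; lengths in m; the calibration is good to about 2 mm. A picture is of the moment at which its call begins. calibration takes no time and is no camera call.
A pose or a line that the arm cannot do raises manip.PlanningError and nothing moves.
- hand_in(): hands the job in, once; it reports no verdict.
The state is a dict: "t": time; "qpos": joint angles; "dq": joint speeds; "tau": joint torques, N m; "tcp_pos": TCP position; "tcp_rot": TCP orientation; "wrist_force": force on the tool from outside, world axes, zero at the start; "torque": the same for the moment, N m; "gripper_width": opening from 0.0 (shut) to 1.0 (fully open).
Only numpy, scipy, OpenCV 4.12 (cv2) and the standard library are available. Lean on these libraries where they do the work, as an engineer would, in place of code of your own. Each camera call takes 0.05 s, during which the arm holds its last target.

## Working session

There is one attempt and no reset: what is moved stays moved. The work goes in short steps, each a Python script; the robot and the scene stay as the last script left them, time stands still between calls to the robot, and variables do not carry over. Pictures are saved under pics/ and viewed, and the job is handed in when it is done.

```bash
ls; mkdir -p pics
python3 - <<'E'
from cell import *
import cv2
for n in("side","top"):
    im=optics.get_image(n); cv2.imwrite(f"pics/{n}0.png",im[:,:,::-1]); c=optics.calibration(n); print(n,c)
s=sensors.sense(); print(s)
E
```

```text
pics
side {'fx': 521.1228704236648, 'fy': 521.1228704236648, 'cx': 317.1281068419504, 'cy': 240.90164091402463, 'R': array([[ 0.92736257, -0.37399644,  0.01119539],
       [-0.1954518 , -0.5097232 , -0.83784297],
       [ 0.31905683,  0.77479605, -0.5457965 ]]), 't': array([-0.4815413 ,  0.27052204,  1.27955072])}
top {'fx': 503.94628808113106, 'fy': 503.94628808113106, 'cx': 321.8439074594888, 'cy': 244.09057425426226, 'R': array([[-0.02263082, -0.99952865, -0.0207444 ],
       [-0.98540714,  0.02580292, -0.16824678],
       [ 0.16870274,  0.01663412, -0.98552661]]), 't': array([0.05651496, 0.53849471, 1.40809299])}
{'t': 0.1, 'qpos': array([-1.30690499,  0.38418245,  0.01635777,  1.37107859, -0.00630527,
        1.38821022, -0.04652851]), 'dq': array([ 4.72705132e-04, -1.00886638e-03,  3.24338251e-05, -1.09082929e-03,
        1.36585675e-03,  6.09832735e-04, -9.63293210e-04]), 'tau': array([ 3.88590925e-03, -6.29134870e+01,  8.47874936e-01, -3.72759175e+01,
        1.68311881e-02,  1.04034820e-02,  1.05505731e-05]), 'tcp_pos': array([0.20043089, 0.59149197, 0.23034768]), 'tcp_rot': array([-0.41240161,  0.57518676,  0.41163767,  0.57414244]), 'wrist_force': array([0.34421472, 0.6055239 , 1.0725325 ]), 'torque': array([-0.02025731,  0.02087992,  0.01455054]), 'gripper_width': 0.9985276592477709}
```

View pics/side0.png

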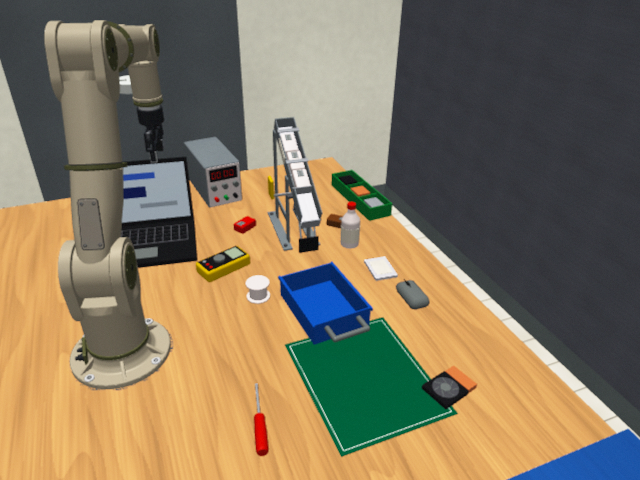

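View pics/top0.png

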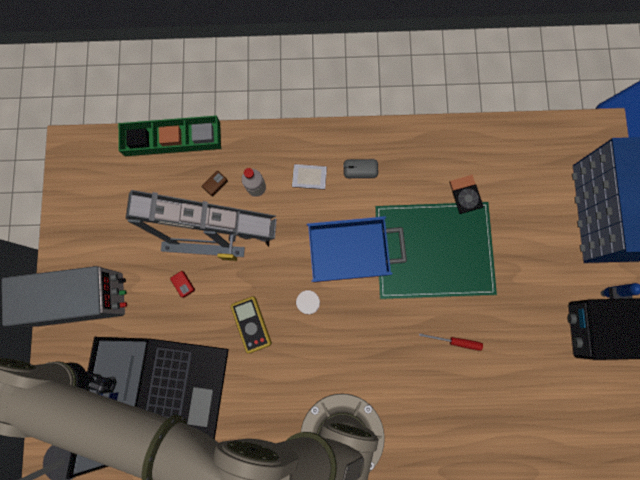

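Run:
```python
import cv2
a=cv2.imread("pics/top0.png")[150:310,110:310]; cv2.imwrite("pics/c1.png",cv2.resize(a,None,fx=4,fy=3.7,interpolation=2)[:600] if 0 else cv2.resize(a,(750,600),interpolation=2))
a=cv2.imread("pics/side0.png")[110:270,250:400]; cv2.imwrite("pics/c2.png",cv2.resize(a,(562,600),interpolation=2))
a=cv2.imread("pics/top0.png")[190:310,290:510]; cv2.imwrite("pics/c3.png",cv2.resize(a,(792,432),interpolation=2))
a=cv2.imread("pics/side0.png")[250:450,270:470]; cv2.imwrite("pics/c4.png",cv2.resize(a,(600,600),interpolation=2))
```

```text
(no output)
```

View pics/c1.png

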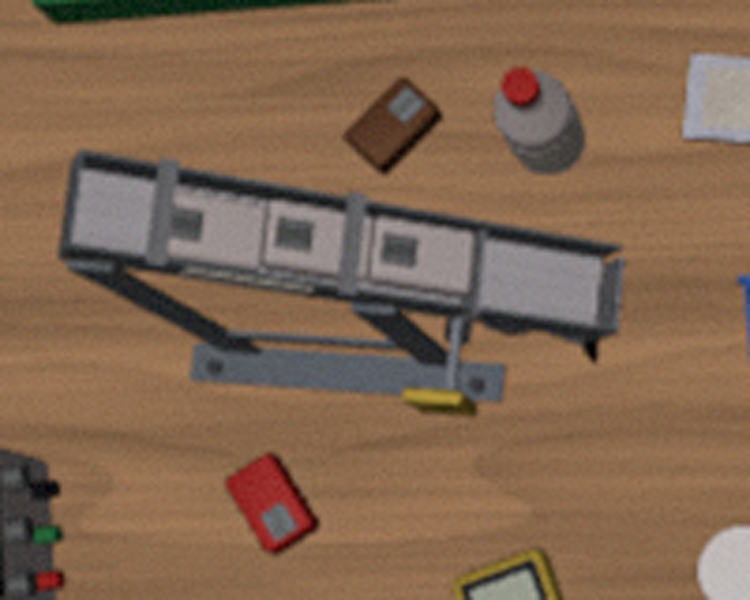

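View pics/c2.png

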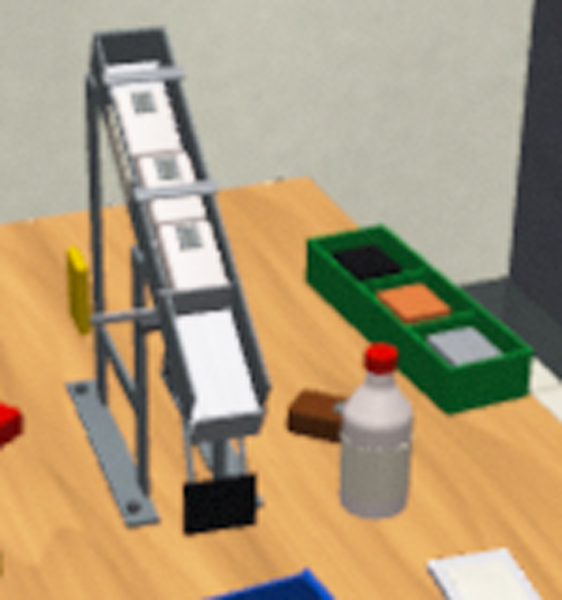

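View pics/c3.png

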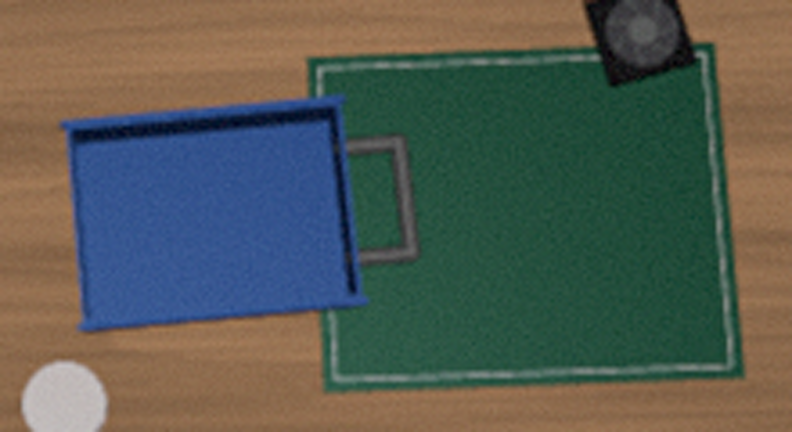

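View pics/c4.png

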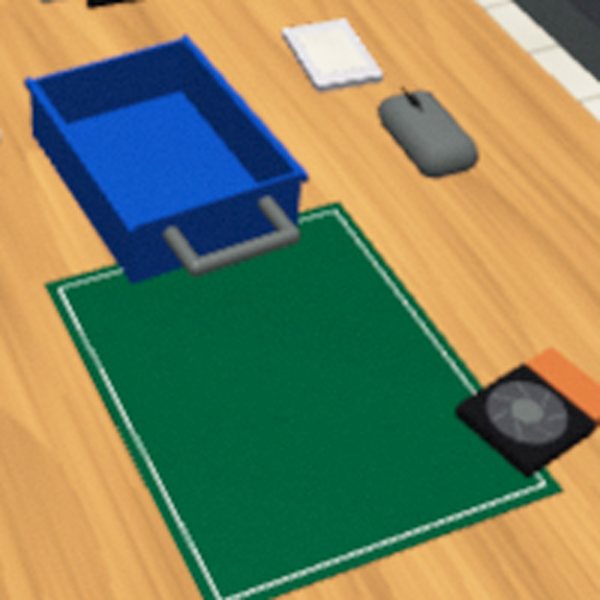

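```bash
cat > h.py <<'E'
import numpy as np, cv2
from scipy.optimize import least_squares
from scipy.spatial.transform import Rotation as Ro
from cell import *
C={n:optics.calibration(n) for n in("side","top")}
def proj(n,X):
    c=C[n]; p=np.atleast_2d(X)@c["R"].T+c["t"]; return np.c_[c["fx"]*p[:,0]/p[:,2]+c["cx"],c["fy"]*p[:,1]/p[:,2]+c["cy"]]
def onz(n,uv,z):
    c=C[n]; d=c["R"].T@np.array([(uv[0]-c["cx"])/c["fx"],(uv[1]-c["cy"])/c["fy"],1]); o=-c["R"].T@c["t"]; return o+d*(z-o[2])/d[2]
def tf(p,X): # p=x,y,yaw
    X=np.atleast_2d(X); c,s=np.cos(p[2]),np.sin(p[2]); return np.c_[p[0]+c*X[:,0]-s*X[:,1],p[1]+s*X[:,0]+c*X[:,1],X[:,2]]
def fit(obs,p0):
    f=lambda p:np.concatenate([(proj(n,tf(p,X))-uv).ravel() for n,X,uv in obs])
    r=least_squares(f,p0,loss="soft_l1"); return r.x,f(r.x).reshape(-1,2)
def tri(a,b):
    f=lambda X:np.r_[(proj("top",X)-a).ravel(),(proj("side",X)-b).ravel()]
    r=least_squares(f,[.6,.2,.1]); return r.x,np.abs(r.fun).max()
E
python3 - <<'E'
from h import *
np.set_printoptions(precision=4,suppress=True)
w=.029
obs=[("top",[.296,-w,.3595],(131.9,190.8)),("top",[.296,w,.3595],(127.3,218.8)),("top",[-.02,-w,.187],(274.8,216.1)),("top",[-.02,w,.187],(274,238.5)),
("side",[.296,w,.3595],(275.3,119.3)),("side",[.296,-w,.3595],(293.5,118)),("side",[-.02,-w,.187],(321.5,213.5)),
("side",[.012,.031,.087],(299.1,239.9)),("side",[.012,-.031,.087],(318.3,236.7)),("side",[.012,-.031,.037],(318.8,250)),("side",[.012,.031,.037],(299.3,252.1))]
for s in (1,):
    d,r=fit(obs,[.6,.15,1.5]); print("disp",d); print(r)
q=lambda X:[(a*.11,b*.08,.065) for a,b in X]
co=[(1,-1),(-1,-1),(-1,1),(1,1)]
t,r=fit([("top",[a*.11,b*.08,.065],uv) for (a,b),uv in zip(co,[(308.1,224.4),(385,217.2),(391.4,273.9),(313.1,281.1)])],[.5,0,1.5]);print("tote",t,r.ravel())
hb=[onz("top",uv,.045)for uv in((290+405/3.6,190+140/3.6),(290+412/3.6,190+258/3.6))];print("handle obs",np.mean(hb,0), "pred",tf(t,[-.155,0,.045]))
M=[(375.3,206.1),(488.1,202.2),(496.4,294.7),(380.3,298.6)]
print([onz("top",m,0)[:2] for m in M])
m=np.mean([onz("top",m,0) for m in M],0);print("mat",m)
tt=tri((110+440/3.75,150+393/3.75),(250+77/3.75,110+250/3.75));print("tabtop",tt)
print("in disp",tf([0,0,-d[2]],tt[0]-[d[0],d[1],0]), "lip",tf(d,[0,0,.15]))
E
```

```text
disp [0.567  0.1817 1.4816]
[[ 0.4117  0.1822]
 [ 1.7507 -3.408 ]
 [ 1.475  -0.2418]
 [ 0.4661 -1.0155]
 [-0.6404 -1.2107]
 [-0.9292 -1.5723]
 [-0.183  -1.7737]
 [-0.676  -1.5118]
 [-0.0122 -1.3574]
 [-0.7145 -0.9044]
 [-0.7379  0.1227]]
tote [ 0.5206 -0.0348  1.6382] [ 0.2959  0.6232 -0.1771  0.7384 -0.2583 -0.6212  0.1487 -0.6459]
handle obs [ 0.5306 -0.1914  0.045 ] pred [[ 0.531  -0.1894  0.045 ]]
[array([ 0.6594, -0.1194]), array([ 0.662 , -0.4576]), array([ 0.3851, -0.46  ]), array([ 0.3818, -0.1228])]
mat [ 0.5221 -0.2899  0.    ]
tabtop (array([0.4814, 0.2713, 0.266 ]), np.float64(0.11319502216611))
in disp [[0.0816 0.0933 0.266 ]] lip [[0.567  0.1817 0.15  ]]
```

```bash
cat >> h.py <<'E'
D=np.array([.567,.1817,1.4816]); 
def quat(yaw,sg=1): # tool down, jaw axis along world angle yaw
    z=sg*np.array([np.cos(yaw),np.sin(yaw),0]); x=np.array([0,0,-1.]); return Ro.from_matrix(np.c_[x,np.cross(z,x),z]).as_quat()
def dp(*X): return tf(D,X)[0]
np.set_printoptions(precision=4,suppress=True)
def snap(n,name,box=None,f=1):
    im=optics.get_image(n)[:,:,::-1]
    if box: im=im[box[1]:box[3],box[0]:box[2]]
    cv2.imwrite("pics/"+name,cv2.resize(im,None,fx=f,fy=f,interpolation=2))
E
python3 - <<'E'
from h import *
P=[("tab hi",dp(.084,.091,.36),D[2]+np.pi/2),("tab",dp(.084,.091,.229),D[2]+np.pi/2),("tab out",dp(.084,.165,.229),D[2]+np.pi/2),("tab out hi",dp(.084,.165,.36),D[2]+np.pi/2),
("handle",np.r_[.531,-.19,.026],1.638),("hhi",np.r_[.531,-.19,.2],1.638),("pre",dp(-.13-.155,0,.026),D[2]),("in",dp(-.052-.155,0,.026),D[2]),("mat",np.r_[.522,-.445,.026],1.57),("mathi",np.r_[.522,-.445,.2],1.57)]
for n,p,y in P:
    for sg in(1,-1): print(n,p,sg,planner.ik(p,quat(y,sg)))
for n,uv,z in [("reel",(308,302),.05),("bottlecap",(250,174),.15),("drive",(310,177),.01),("meter",(251,324),.04),("fan",(466,197),.015),("mouse",(361,168),.03)]: print(n,onz("top",uv,z))
E
```

```text
tab hi [0.4838 0.2735 0.36  ] 1 [-0.651   0.2061  0.0983  1.3194 -0.0201  1.617   2.4968]
tab hi [0.4838 0.2735 0.36  ] -1 [-0.9395  0.2137  0.4594  1.3329 -0.0943  1.6164 -0.5827]
tab [0.4838 0.2735 0.229 ] 1 [-0.6239  0.2337  0.0627  1.5714 -0.0149  1.337   2.4929]
tab [0.4838 0.2735 0.229 ] -1 [-0.9368  0.2432  0.442   1.5856 -0.1061  1.3366 -0.5707]
tab out [0.4101 0.2801 0.229 ] 1 [-0.7177  0.1066  0.0591  1.7199 -0.0065  1.3153  2.3951]
tab out [0.4101 0.2801 0.229 ] -1 [-1.0317  0.1032  0.4004  1.7328 -0.0415  1.3139 -0.7119]
tab out hi [0.4101 0.2801 0.36  ] 1 [-0.7487  0.073   0.0922  1.4698 -0.0067  1.5991  2.3954]
tab out hi [0.4101 0.2801 0.36  ] -1 [-1.043   0.0672  0.4086  1.4818 -0.0267  1.5981 -0.7251]
handle [ 0.531 -0.19   0.026] 1 [-0.3622  0.5859  0.8557  1.8045 -0.5215  0.9936  2.3443]
handle [ 0.531 -0.19   0.026] -1 [-0.2787  0.5398  0.7331  1.8013 -0.431   0.9669 -0.8691]
hhi [ 0.531 -0.19   0.2  ] 1 [-0.5323  0.4305  1.0923  1.6257 -0.3917  1.3267  2.2573]
hhi [ 0.531 -0.19   0.2  ] -1 [-0.4992  0.4057  1.0347  1.6246 -0.3581  1.3173 -0.9125]
pre [ 0.5416 -0.
[... 178 characters left out ...]
0.0245  0.026 ] 1 [-0.5267  0.4841  0.6465  1.8392 -0.3556  0.9361  1.7605]
in [ 0.5486 -0.0245  0.026 ] -1 [-0.7337  0.5946  0.9441  1.8469 -0.5703  0.998  -1.2067]
mat [ 0.522 -0.445  0.026] 1 [ 0.7939  0.6783 -0.2033  1.4029  0.1445  1.0749  2.1356]
mat [ 0.522 -0.445  0.026] -1 [ 0.0158  0.9769  1.1242  1.4453 -0.8944  1.2817 -0.3516]
mathi [ 0.522 -0.445  0.2  ] 1 [ 0.7872  0.5435 -0.2032  1.2139  0.1062  1.3943  2.1639]
mathi [ 0.522 -0.445  0.2  ] -1 [-0.0086  0.8975  1.3503  1.2591 -0.8682  1.5993 -0.3881]
reel [0.3742 0.0862 0.05  ]
bottlecap [0.7226 0.2348 0.15  ]
drive [0.753  0.0752 0.01  ]
meter [0.3167 0.2491 0.04  ]
fan [ 0.6761 -0.3886  0.015 ]
mouse [ 0.7702 -0.0787  0.03  ]
```

Run:
```python
from h import *
q=quat(D[2]+np.pi/2,-1)
p=sensors.sense()["tcp_pos"]
manip.move_linear(p+[0,0,.13],rate=.25)
claw.grip(.5)
manip.move_ptp(dp(.084,.091,.36),q)
manip.move_linear(dp(.084,.091,.262),rate=.2)
s=sensors.sense();print(s["t"],s["tcp_pos"],s["gripper_width"],s["wrist_force"])
snap("top","a1.png",(150,170,310,290),4.9); snap("side","a2.png",(220,80,370,220),4)
```

```text
3.4667 [0.4839 0.2742 0.2629] 0.5009112640570828 [ 0.2157  0.3297 -0.1129]
```

View pics/a1.png

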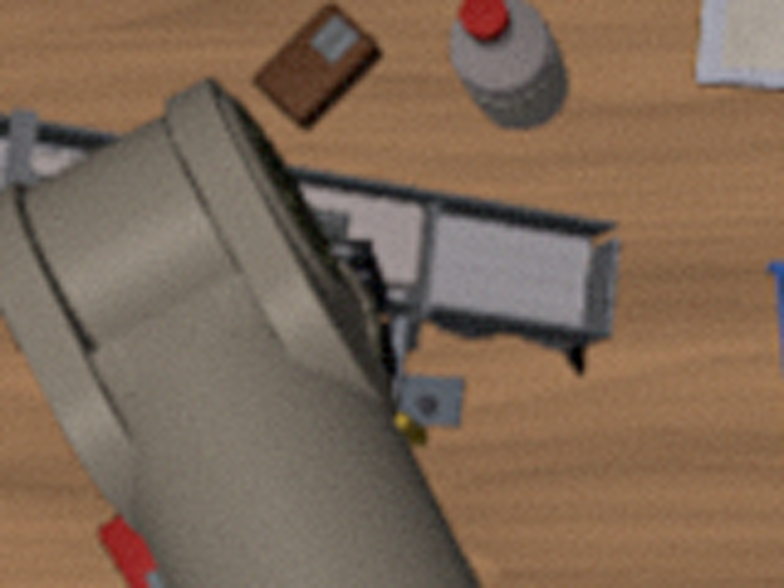

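View pics/a2.png

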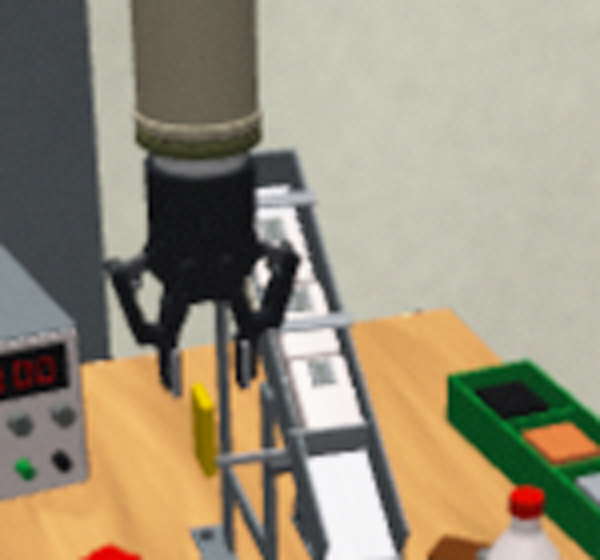

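Run:
```python
from h import *
manip.move_linear(dp(.084,.0925,.230),rate=.15)
claw.grip(0.0)
s=sensors.sense();print(s["t"],s["tcp_pos"],s["gripper_width"],s["wrist_force"])
snap("side","a3.png",(220,80,370,220),4)
p=s["tcp_pos"]; u=dp(0,1,0)-dp(0,0,0)
import math
manip.move_linear(p+u*.035,rate=.08)
s=sensors.sense();print(s["t"],s["tcp_pos"],s["gripper_width"],s["wrist_force"])
snap("side","a4.png",(220,80,370,220),4)
```

```text
4.325 [0.4827 0.2739 0.2312] 0.10887598551145942 [-1.9527 -0.5564  6.2608]
4.9583 [0.4471 0.2772 0.2313] 0.10655323857693014 [-1.854  -0.0756  2.2229]
```

View pics/a4.png

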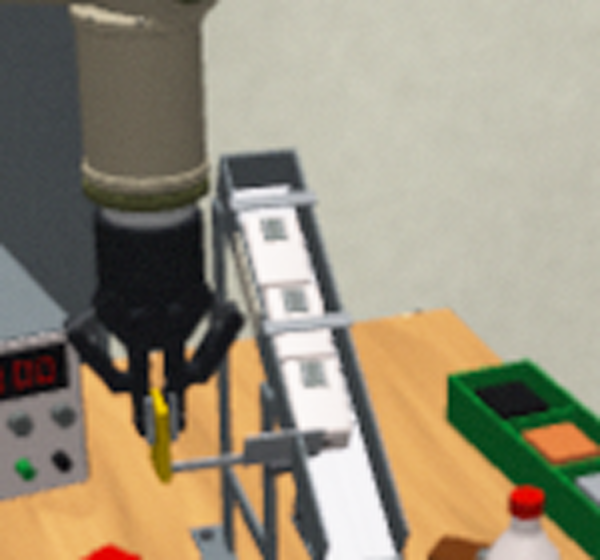

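Run:
```python
from h import *
p=sensors.sense()["tcp_pos"]; u=dp(0,1,0)-dp(0,0,0)
manip.move_linear(p+u*.0345,rate=.08)
s=sensors.sense();print(s["t"],s["tcp_pos"],s["gripper_width"],s["wrist_force"])
manip.sleep(.6)
snap("side","a5.png",(220,80,370,220),4)
s=sensors.sense();print(s["t"],s["tcp_pos"],s["gripper_width"],s["wrist_force"])
```

```text
5.5917 [0.4147 0.2803 0.2314] 0.10353804307641805 [10.3042  3.7206 -4.9789]
6.2417 [0.4147 0.2802 0.2313] 0.10998938730484464 [10.2765  3.4547 -5.014 ]
```

View pics/a5.png

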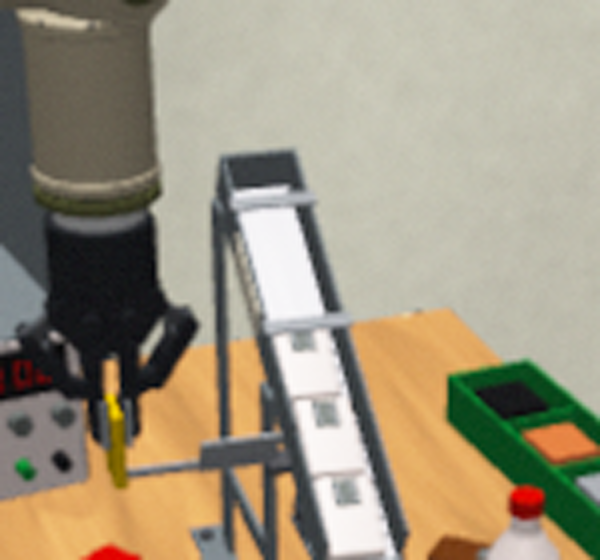

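Run:
```python
from h import *
p=sensors.sense()["tcp_pos"]
claw.grip(.45)
manip.move_linear(np.r_[p[:2],.36],rate=.25)
q=quat(1.638,-1)
manip.move_ptp([.531,-.190,.17],q)
claw.grip(.4)
manip.move_linear([.531,-.190,.085],rate=.2)
s=sensors.sense();print(s["t"],s["qpos"],s["tcp_pos"],s["gripper_width"],s["wrist_force"])
snap("top","b1.png",(290,180,510,310),3.6); snap("side","b2.png",(230,150,450,350),3)
```

```text
9.9833 [-0.4366  0.5285  0.9596  1.7591 -0.4793  1.1079 -0.8236] [ 0.5313 -0.1904  0.0858] 0.39784066916293026 [0.5867 0.3541 0.1087]
```

View pics/b1.png

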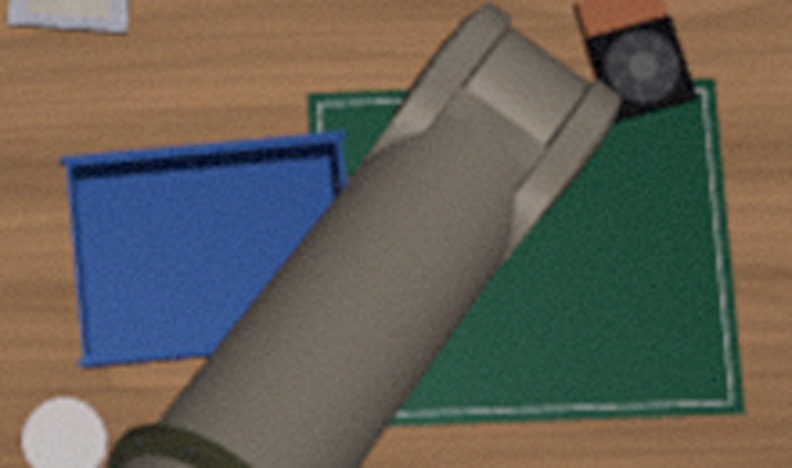

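View pics/b2.png

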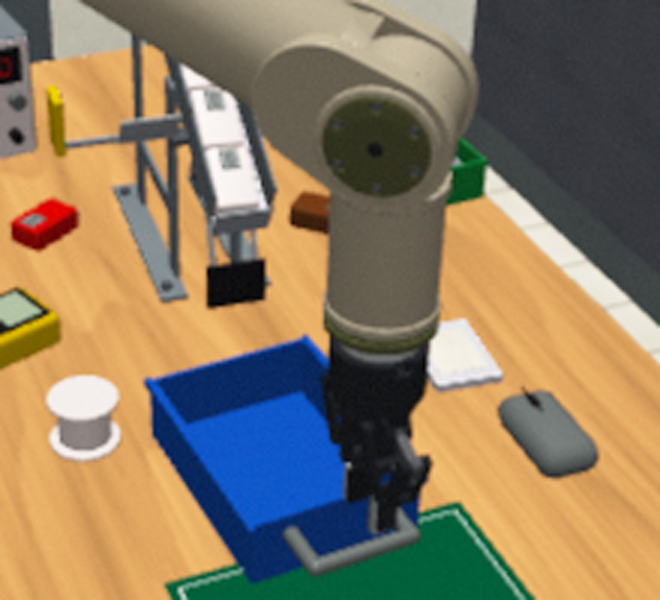

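Run:
```python
from h import *
manip.move_linear([.531,-.190,.05],rate=.12)
s=sensors.sense();print(s["wrist_force"])
manip.move_linear([.531,-.190,.027],rate=.12)
s=sensors.sense();print(s["wrist_force"])
claw.grip(0)
s=sensors.sense();print(s["t"],s["qpos"],s["tcp_pos"],s["gripper_width"],s["wrist_force"])
snap("side","b3.png",(270,200,450,350),4)
```

```text
[-0.098  -0.3567  1.5344]
[ 0.2524 -0.2876  0.0399]
11.1917 [-0.389   0.6014  0.8974  1.804  -0.5513  1.0067 -0.7736] [ 0.5315 -0.1902  0.0278] 0.14236409119794255 [-1.2505 -0.0808  5.9374]
```

View pics/b3.png

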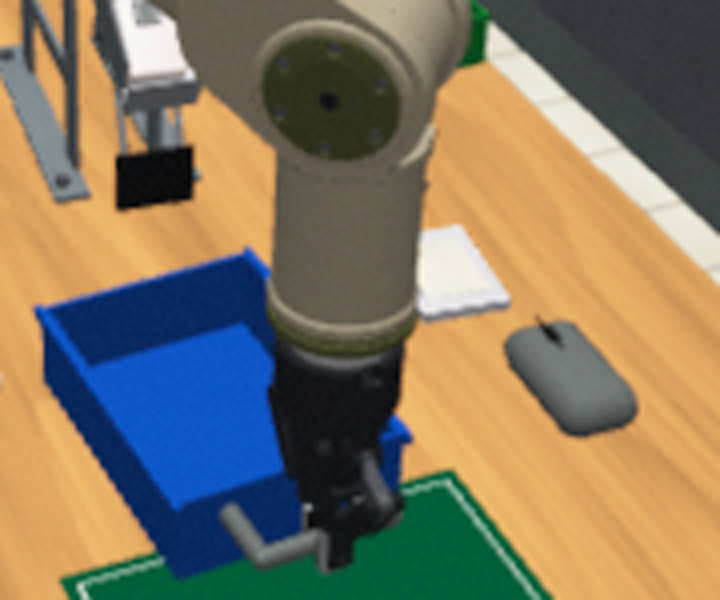

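Run:
```python
from h import *
z=sensors.sense()["tcp_pos"][2]
manip.move_linear(dp(-.29,0,z),attitude=quat(D[2],-1),rate=.1)
s=sensors.sense();print(s["t"],s["qpos"],s["tcp_pos"],s["gripper_width"],s["wrist_force"])
snap("top","b4.png",(230,160,430,310),4); snap("side","b5.png",(230,150,450,350),3)
```

```text
12.225 [-0.58    0.5962  0.9427  1.8386 -0.5703  1.0044 -1.057 ] [ 0.5414 -0.1063  0.0278] 0.1393184868325764 [0.386  3.578  2.7374]
```

View pics/b4.png

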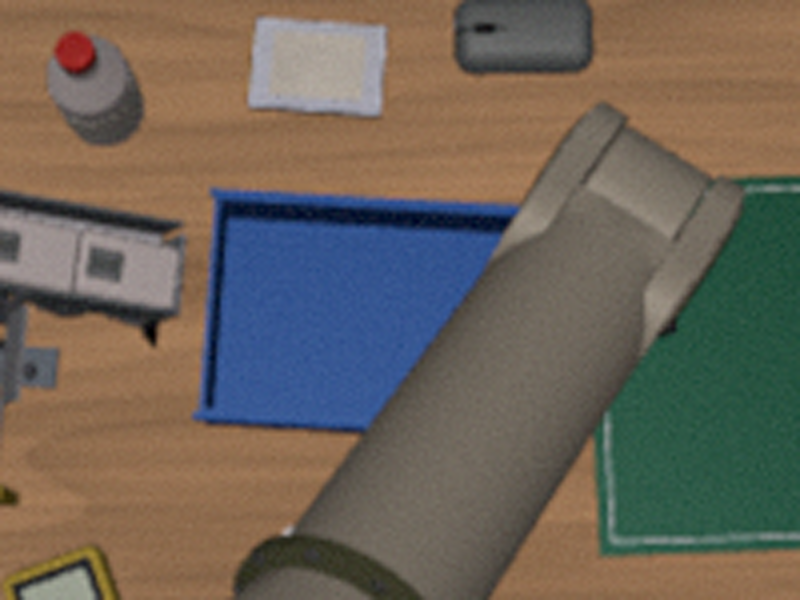

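View pics/b5.png

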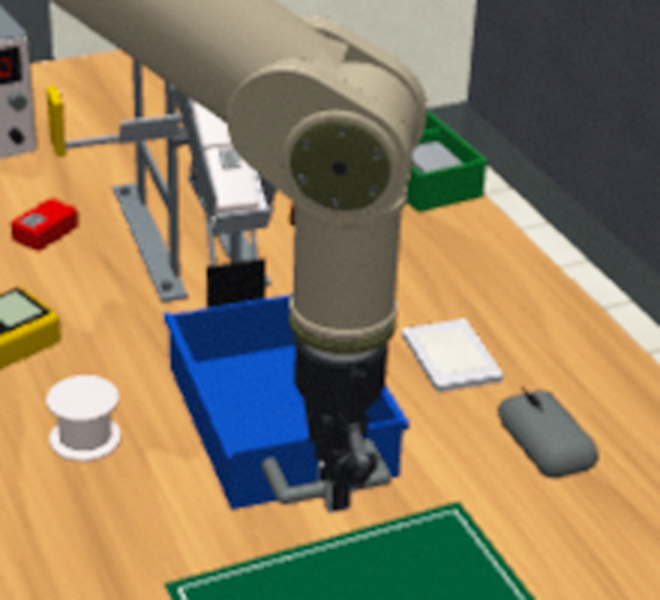

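Run:
```python
from h import *
a,b,c,d=[onz("top",(230+u/4,160+v/4),.065) for u,v in((213,190),(197,418),(515,207),(362,431))]
print(a,b,"front yaw",np.arctan2(*(b-a)[[1,0]])-np.pi/2,"side",np.arctan2(*(a-c)[[1,0]]),np.arctan2(*(b-d)[[1,0]]))
print(tf([0,0,-D[2]],(a+b)/2-[D[0],D[1],0]))
```

```text
[0.6466 0.1521 0.065 ] [0.481 0.165 0.065] front yaw 1.4926678728779148 side 1.4854572485456479 1.4665254794271407
[[-0.0233  0.0011  0.065 ]]
```

Run:
```python
from h import *
z=sensors.sense()["tcp_pos"][2]
manip.move_linear(dp(-.206,0,z),attitude=quat(D[2],-1),rate=.09)
s=sensors.sense();print(s["t"],tf([0,0,-D[2]],s["tcp_pos"]-[D[0],D[1],0]),s["gripper_width"],s["wrist_force"])
manip.sleep(1.5)
s=sensors.sense();print(s["t"],tf([0,0,-D[2]],s["tcp_pos"]-[D[0],D[1],0]),s["gripper_width"],s["wrist_force"])
snap("top","b6.png",(110,160,430,310),2.5); snap("side","b7.png",(230,100,450,300),3)
```

```text
13.4083 [[-0.2089  0.0002  0.0279]] 0.14317203638239367 [ -1.3598 -10.1034   1.9055]
14.9083 [[-0.2083  0.0002  0.0279]] 0.14241550133485298 [ -0.699  -10.7911   1.539 ]
```

View pics/b6.png

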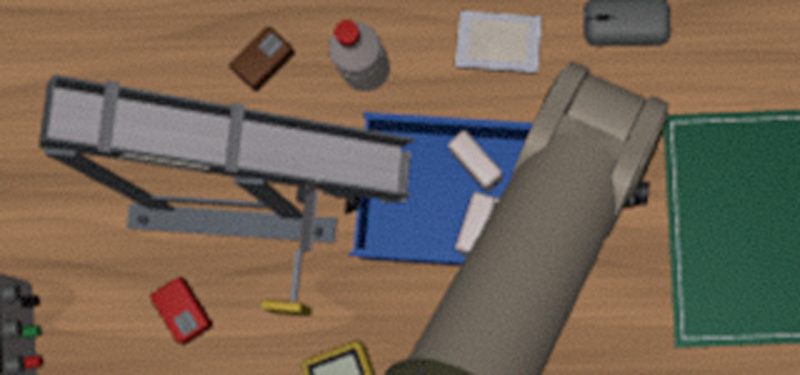

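View pics/b7.png

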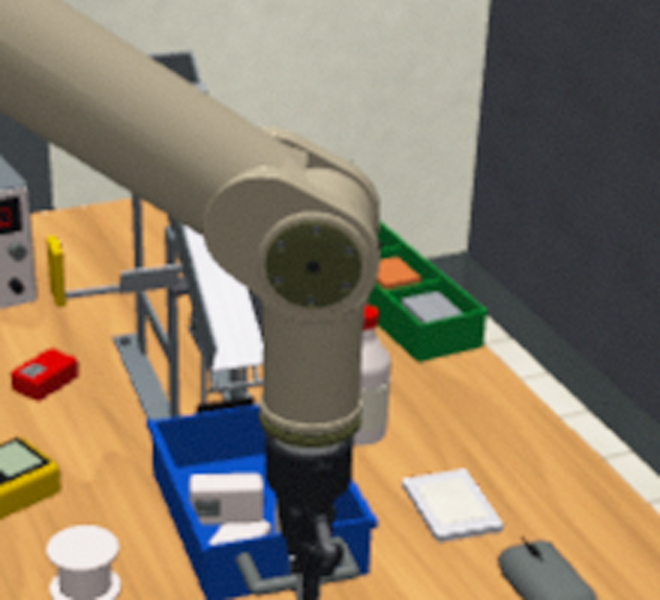

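Run:
```python
from h import *
z=sensors.sense()["tcp_pos"][2]
manip.move_linear(dp(-.32,0,z),attitude=quat(D[2],-1),rate=.08)
snap("top","b8.png",(110,160,430,310),2.5)
manip.move_linear([.523,-.446,z],attitude=quat(1.579,-1),rate=.1)
s=sensors.sense();print(s["t"],s["qpos"],s["tcp_pos"],s["gripper_width"],s["wrist_force"])
snap("top","b9.png",(230,160,510,330),2.8); snap("side","b10.png",(230,150,450,450),2)
```

```text
19.875 [ 0.145   0.8216  0.8319  1.4336 -0.631   1.1664 -0.4935] [ 0.5233 -0.4446  0.0277] 0.14098536121877212 [0.6033 6.441  4.7981]
```

View pics/b9.png

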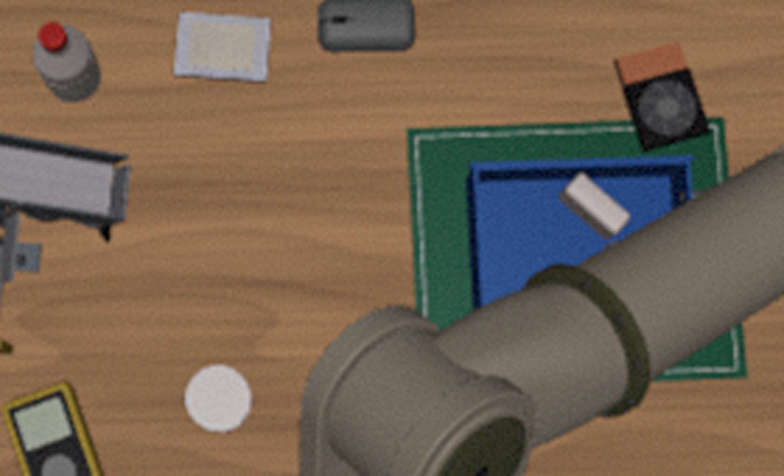

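View pics/b10.png

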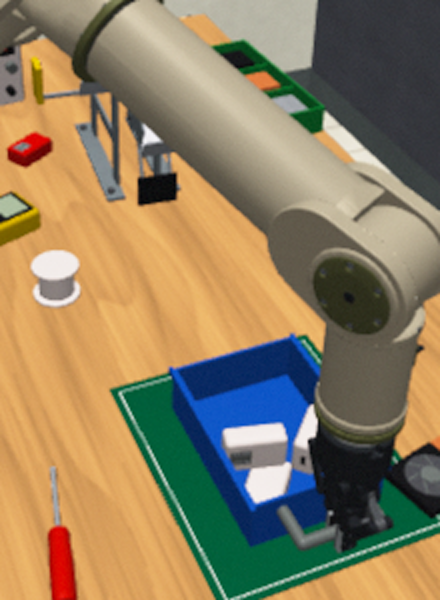

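Run:
```python
from h import *
p=sensors.sense()["tcp_pos"]
claw.grip(.4); manip.sleep(.2)
manip.move_linear(np.r_[p[:2],.2],rate=.15)
s=sensors.sense();print(s["t"],s["wrist_force"])
q=quat(D[2]+np.pi/2,-1)
o=np.array([.4147,.2803]);
manip.move_ptp(np.r_[o,.36],q)
claw.grip(.5)
s=sensors.sense();print(s["t"],s["tcp_pos"],s["wrist_force"],s["qpos"])
snap("top","c5.png",(290,180,510,310),3.6); snap("side","c6.png",(230,120,470,450),1.8)
```

```text
21.8167 [-0.378   1.0972 -0.2699]
24.7167 [0.4149 0.28   0.3599] [-0.2334 -1.3584  0.3298] [-1.399   0.0844  0.8117  1.4851 -0.0611  1.5984 -0.6807]
```

View pics/c5.png

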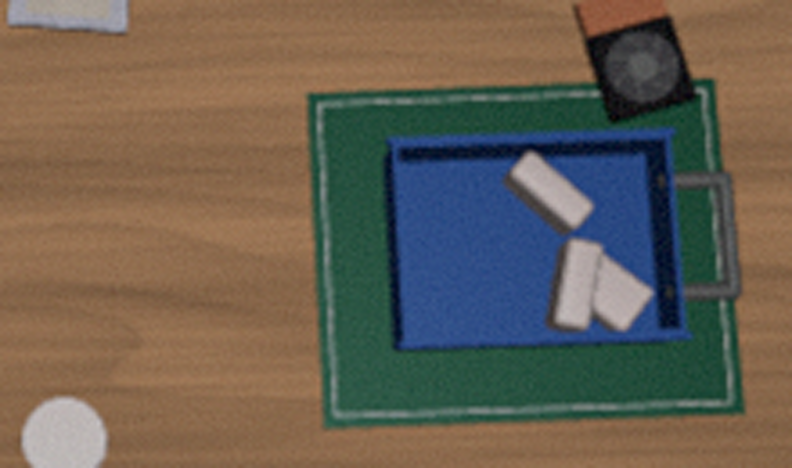

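View pics/c6.png

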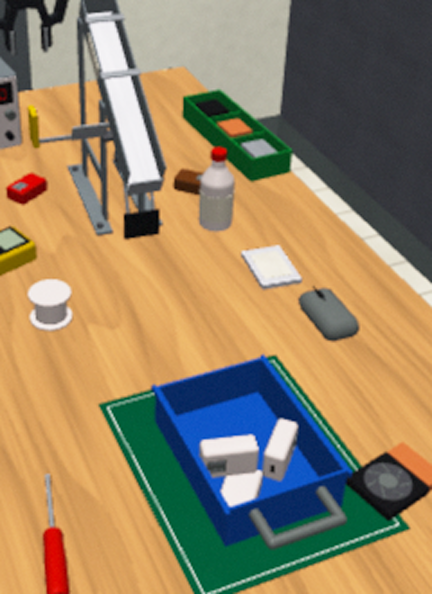

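Run:
```python
from h import *
cs=[onz("top",(290+u/3.6,180+v/3.6),.065) for u,v in((388,137),(675,128),(688,340),(396,350))]
print("tote centre",np.mean(cs,0))
o=np.array([.4147,.2803])
manip.move_linear(np.r_[o,.265],rate=.2)
manip.move_linear(np.r_[o,.231],rate=.12); print(sensors.sense()["wrist_force"])
claw.grip(0)
s=sensors.sense();print(s["t"],s["tcp_pos"],s["gripper_width"],s["wrist_force"])
u=dp(0,-1,0)-dp(0,0,0)
manip.move_linear(np.array([.4827,.2739,.231])-.004*u,rate=.07)
print(sensors.sense()["wrist_force"])
for k in (-.001,.001,.003):
    manip.move_linear(np.array([.4827,.2739,.231])+k*u,rate=.03)
    s=sensors.sense();print(k,s["t"],s["tcp_pos"],s["gripper_width"],s["wrist_force"])
    if s["wrist_force"]@u<-12: break
```

```text
tote centre [ 0.5222 -0.2887  0.065 ]
[ 0.7362  0.5679 -0.4563]
26.2667 [0.4151 0.2806 0.232 ] 0.10330622132190749 [-1.0547 -0.408   5.8683]
[1.357  0.2082 5.1314]
-0.001 27.5833 [0.4824 0.2743 0.232 ] 0.10315754887668965 [-0.2815  0.1493  6.6254]
0.001 27.8333 [0.4842 0.2741 0.232 ] 0.10314447883620817 [0.1599 0.0451 7.0073]
0.003 28.0833 [0.4845 0.2741 0.232 ] 0.10999573714137857 [-9.5233 -2.8522 12.865 ]
```

Run:
```python
from h import *
p=sensors.sense()["tcp_pos"]
claw.grip(.45)
manip.move_linear(np.r_[p[:2],.37],rate=.2)
manip.move_ptp([.35,.40,.37],quat(D[2]+np.pi/2,-1))
s=sensors.sense();print(s["t"],s["tcp_pos"],s["wrist_force"])
snap("top","d1.png"); snap("side","d2.png")
a=cv2.imread("pics/d2.png")[110:270,250:400]; cv2.imwrite("pics/d3.png",cv2.resize(a,(562,600),interpolation=2))
```

```text
30.0833 [0.35   0.3996 0.3693] [ 0.1099 -0.9402  0.5564]
```

View pics/d1.png

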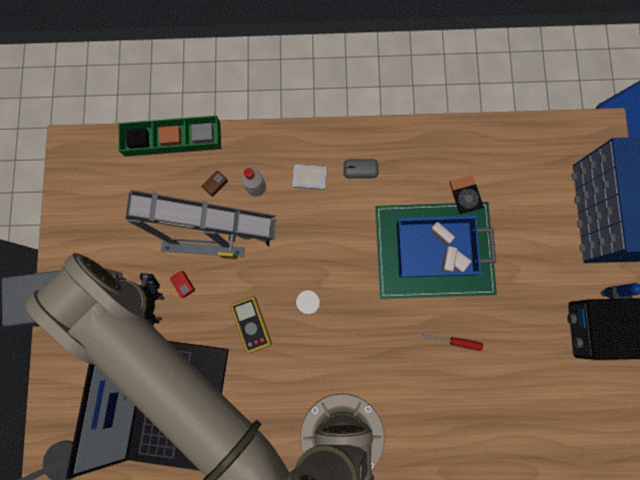

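View pics/d3.png

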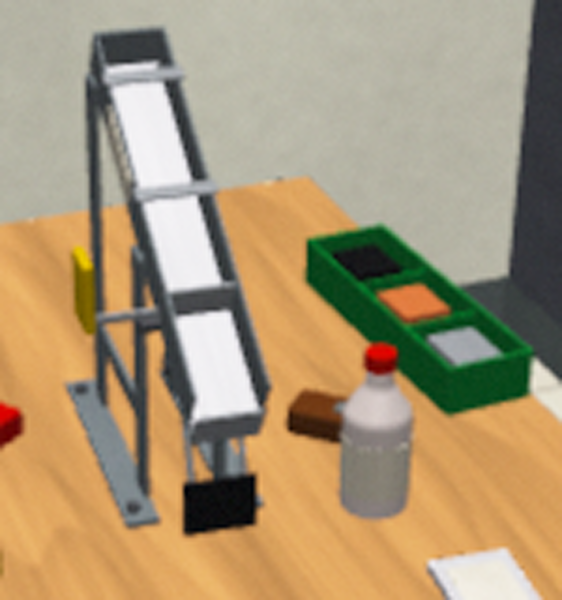

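```bash
python3 -c "
from h import *
hand_in()"
```

```text
the job is handed in; nothing more can be done
```

I did the job in the order asked and handed it in at about 30 s of robot time; the hand-in reports no verdict.

- **Shut-off out:** I pulled the yellow tab until it met its outer stop at about 10 N. The picture showed the three chargers resting against the spring gate.
- **Filling the tote:** I pushed the tote square in under the mouth and held it against the paddle at about 11 N for 1.5 s. The chute was then empty, and all three chargers showed in the tote once it was drawn back.
- **Placing the tote:** I measured the tote centre at (0.522, -0.289) against the mat centre at (0.522, -0.290). It stands flat with the three chargers in it.
- **Shut-off home:** I pushed the tab in until it met its inner stop at about 10 N.

The last pictures show the gate shut, the chute empty and nothing loose on the bench. By eye, the bystanders are where they started. The robot is clear of everything.

Two readings were slightly off:
- While I held the tote at the paddle, it was about 2 mm short of the commanded depth. All three chargers still ran out.
- The tab now appears about 1 px further in than at the start. That would fit the shut-off having started 1–2 mm out.

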